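# Load staples into a carton-stapler magazine

### The job

Load the full-length staple strip into the channel of the carton-stapler magazine: push the spring follower back with the end of the strip, lower the strip flat onto the channel floor between follower and nose wall, and let go so that the follower holds it against the nose wall. Then slide the cover rail along to the nose until it is fully shut over the strip. Work gently, never pressing on the magazine, by hand or through the strip, with more than about 30 N (the parts are rigid, so set down and run against stops slowly), and leave the short stub and the other things where they lie.

Things in the scene. Friction and masses are not known exactly. Their poses are not given: they have to be found in the camera images.
- cradle: Dark steel base plate 292 x 76 x 8 mm fixed on the bench; the staple magazine (aluminium, 248 x 47 mm) is bolted on it. Origin: centre of the underside of the plate; x runs along the channel from nose to rear, y across, z up. The bolts sit in slots: the whole magazine is fixed somewhere up to 14 mm nearer the nose or the rear than nominal. That shift is not measured: see it or feel for it.
- nose_mark (a point): Nominal point (give or take the shift in x) at the nose wall's inner face, middle of the channel, on its floor: cradle x = -112 mm, 25 mm above the bench. Axes as the cradle's. Channel open at the top, 39 mm wide inside, side walls 4 mm thick and only 8 mm high above the floor; nose wall 12 mm thick, also 8 mm high. A loaded strip's origin lies 45 mm behind the nose wall, on the floor.
- follower_mark (a point): Nominal point (same shift) in the middle of the follower's front face at rest, 65 mm behind the nose wall. Steel block 34 mm wide, top 14 mm above the side walls, so a strip held just above the walls can push it. Spring to the nose 3 N at rest, 5 N after 27 mm, where it meets a rigid stop: then 92 mm are free for the 90 mm strip. Push slowly: its damping adds 0.6 N per 10 mm/s.
- cover (a joint): Opening of the cover rail, m: 0 fully shut (front edge at the nose wall's inner face, rigid stop) to 0.125 (rear). Grey sheet channel 100 x 54 mm, top 53 mm above the bench; on its middle a black grip block 16 mm along, 30 across, 53 to 83 mm above the bench, nominally at cradle x = -62 mm + opening (same shift). Starts open; 2.5 N friction, stays where left, clears a seated strip by 3 mm.
- strip: The full-length steel staple strip, inverted-U section, 90 mm long (x), 35 mm wide (y), 22 mm high, about 0.12 kg. Origin: centre of the underside, z up. Both ends are alike. To lower it between the channel walls it must be held in the upper 13 mm of its height.
- stub: A short left-over of such a strip, 42 mm long, 35 wide, 22 high; not to be used or moved. Origin: centre of the underside.
- bin: Open blue plastic parts bin 110 x 150 x 60 mm, bystander. Origin: centre of the underside.
- carton: Closed cardboard carton 120 x 160 x 90 mm, bystander. Origin: centre of the underside.
- driver: Screwdriver lying flat, bystander.
Mind the look-alikes: they are no part of the job. What is shaped like the strip but pink or turquoise is not meant.

How it is judged:
By the outcome, as a careful person would: the job done as asked, in the order asked, and still so for the second after the job is handed in, with the robot touching nothing.
It also fails if it takes over 67 s, if anything falls off the work surface, if the arm or the gripper's body presses on something with over 40 N, if the wrist force passes 120 N, or if a joint passes its speed limit or range.

### The arm

A 7-joint arm with a two-finger parallel gripper is mounted at the origin on the work surface. World frame = base frame: x ahead of the robot, y to its left, z up, the work surface at z = 0. Lengths are in m, angles in rad, forces in N, time in s.
With the tool pointing down it reaches from about 0.425 to 0.925 m from the base axis. Payload 6.8 kg.
Tool frame: the origin (TCP) lies midway between the tips of the shut fingers; the grasp point (between the pads) lies 19 mm behind it; z points along the fingers, y is the direction in which the jaws open and shut (so a half turn about z gives the same grasp; the last joint's range is limited). The gripper opens to 88 mm and grips with 3 to 60 N. Pads are 20 mm wide; open, the fingers measure 115 mm over their backs; the gripper's body (75 mm by 178 mm) begins 61 mm behind the grasp point.
Start: joints at [1.238, 0.477, 0.022, 1.555, -0.011, 1.109, -0.083], TCP at [0.15, -0.658, 0.223] pointing down, gripper open.
Joint ranges: [-2.96, 2.96], [-0.34, 2.1], [-1.41, 1.46], [0.24, 2.44], [-1.37, 4.51], [0.17, 1.92], [-2.96, 2.96]. Speed limits (rad/s): [2.39, 2.39, 3.14, 3.14, 3.14, 3.14, 3.14].

### API

Orientations are given as a 3x3 rotation matrix whose columns are the frame's x, y, z axes.
In Python, from bench import sense, capture, camera_params, job_done gives the robot as it stands. The module is installed in compiled form; this text tells all that it offers.
- The arm moves only by the shell command python3 -m creep 'ROWS' [OPENING]. ROWS is JSON, a list of rows, each an object of numbers: "tx", "ty", "tz": the shift along the tool's x, y, z in mm; "spin": the turn about the tool's z in degrees. In form: [{"tx": .., "ty": .., "tz": .., "spin": ..}, ...]. A call has 1 to 12 rows; each row is the pose to reach, as a shift and turn from the pose commanded when the call began, along the tool's axes at that moment; what a row does not reach only later rows make up. A row lasts 1/8 s, in which the tool goes at most 62.5 mm and 10.7 degrees, less where a joint would pass 70% of its speed; a pose out of reach is approached as far as the arm can. A call with a gripper value outside its range is refused whole. OPENING is the closure, from -1 (fully open) to 1 (shut), set as the call begins (- or left out, the last holds). The fingers move at their own pace and stop on an object; the grip force is fixed at half the most. Time passes only in rows, so rows that repeat a pose let the fingers close. It gives the time, the measured TCP pose, the force and the opening at its end, in the units of the state.
- sense(): the state, without advancing time (a new reading comes with each control period).
- capture(name): name is "scene" or "side" or "wrist"; returns the picture (400x640x3 uint8, blue, green, red); there is no depth.
- camera_params(name): a dict with "fx", "fy", "cx", "cy" (pixels), "world_from_camera" (4x4, takes a point from camera to world coordinates). Camera axes: x right, y down, z forward; pixel columns grow to the right and rows downward; lengths in m; the calibration is good to about 2 mm. A picture is of the moment at which its call begins: read the wrist's pose just before it. camera_params takes no time and is no camera call; for the wrist camera it gives the pose at the moment of the call.
- job_done(): hands the job in, once; it reports no verdict.
The state is a dict: "t": time; "joints": joint angles; "dq": joint speeds; "effort": joint torques, N m; "eef_pos": TCP position; "tool_rot": TCP orientation; "wrist_force": force on the tool from outside, world axes, zero at the start; "torque": the same for the moment, N m; "width": opening from 0.0 (shut) to 1.0 (fully open).
Only numpy, scipy, OpenCV 4.12 (cv2) and the standard library are available. Lean on these libraries where they do the work, as an engineer would, in place of code of your own. Each camera call takes 0.05 s, during which the arm holds its last target. There are 200 camera calls.

## Working session

There is one attempt and no reset: what is moved stays moved. The work goes in short steps, Python scripts to look and compute and a shell command to move; the robot and the scene stay as the last step left them, time stands still between calls to the robot, and variables do not carry over. Pictures are saved under pics/ and viewed, about 8 in all and at most 12, crops included, and the job is handed in when it is done.

```bash
mkdir -p pics; cat > h.py <<'E'
import numpy as np, cv2
from bench import sense, capture, camera_params
def ray(p,u,v):
    T=np.array(p["world_from_camera"]); d=T[:3,:3]@np.array([(u-p["cx"])/p["fx"],(v-p["cy"])/p["fy"],1]); return T[:3,3],d
def onz(p,u,v,z):
    o,d=ray(p,u,v); return o+d*(z-o[2])/d[2]
def proj(p,X):
    T=np.linalg.inv(np.array(p["world_from_camera"])); c=T[:3,:3]@np.array(X)+T[:3,3]; return np.array([p["fx"]*c[0]/c[2]+p["cx"],p["fy"]*c[1]/c[2]+p["cy"]])
E
python3 - <<'E'
from h import *
s=sense(); print(s["t"],s["eef_pos"],np.round(s["tool_rot"],3),s["width"],s["wrist_force"])
for n in ["scene","side"]:
    p=camera_params(n); im=capture(n); cv2.imwrite(f"pics/{n}0.png",im); print(n,np.round(p["world_from_camera"],3).tolist(),p["fx"],p["cx"],p["cy"])
E
```

```text
0.0 [ 0.15030471 -0.657448    0.22171157] [[ 0.975  0.223 -0.001]
 [ 0.223 -0.975  0.002]
 [-0.    -0.002 -1.   ]] 1.0034456993205432 [0.35067859 0.40586079 0.29731958]
scene [[0.19, 0.513, -0.837, 1.414], [0.982, -0.11, 0.155, -0.135], [-0.013, -0.852, -0.524, 0.598], [0.0, 0.0, 0.0, 1.0]] 396.67840624335946 323.54176349835797 204.01218435534003
side [[-0.767, -0.369, 0.526, 0.105], [-0.642, 0.464, -0.611, 0.582], [-0.019, -0.806, -0.592, 0.611], [0.0, 0.0, 0.0, 1.0]] 364.91965655282814 320.77593624171203 198.74248122350352
```

View pics/scene0.png

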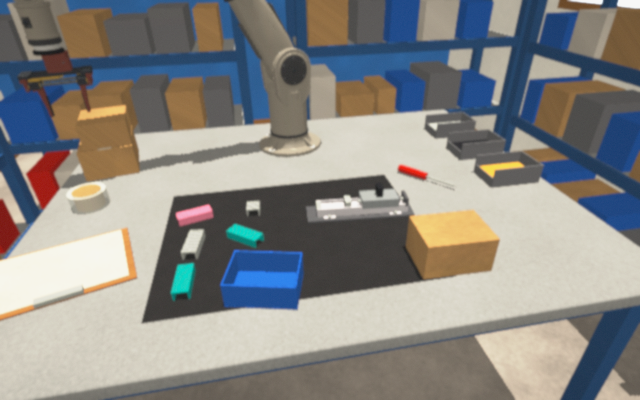

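View pics/side0.png

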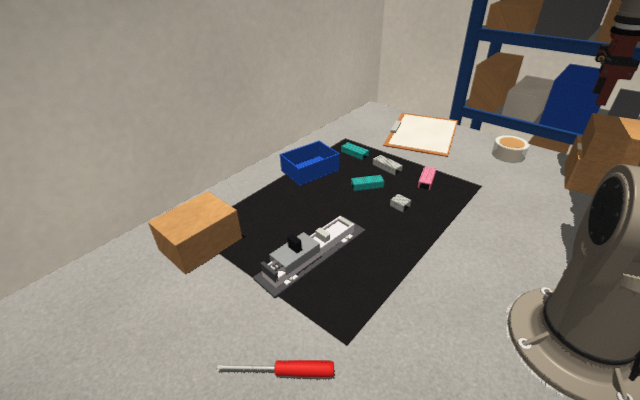

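Scene: the grey full strip is at (193,243), the stub at (253,208), and the magazine runs from the nose at (308,213) to the rear at (410,210), with its black grip at (380,192). Side: strip (387,163), stub (400,202), nose end (350,228), grip (294,243).

```bash
python3 - <<'E'
from h import *
P={n:camera_params(n) for n in["scene","side"]}
for nm,a,b,z in [("strip",(193,243),(387,163),.015),("stub",(253,208),(400,202),.015),("grip",(380,192),(294,243),.068),("noseplate",(310,214),(352,229),.008)]:
    print(nm,onz(P["scene"],*a,z).round(3),onz(P["side"],*b,z).round(3))
im=cv2.imread("pics/side0.png"); hsv=cv2.cvtColor(im,cv2.COLOR_BGR2HSV)
m=((hsv[...,2]>60)&(hsv[...,1]<60)).astype(np.uint8); 
m=cv2.morphologyEx(m,cv2.MORPH_OPEN,np.ones((2,2)))
c,_=cv2.findContours(m,0,1)
for k in c:
    if 60<cv2.contourArea(k)<8000:
        r=cv2.minAreaRect(k); b=cv2.boxPoints(r); print(np.round(r[0]),np.round(r[1]),[onz(P["side"],*q,.015)[:2].round(3).tolist() for q in b])
a=cv2.resize(im[120:310,230:430],None,fx=4,fy=4,interpolation=2)[:600]
cv2.imwrite("pics/c.png",a[:, :800])
E
```

```text
strip [ 0.594 -0.308  0.015] [ 0.593 -0.31   0.015]
stub [ 0.463 -0.158  0.015] [ 0.457 -0.155  0.015]
grip [0.54  0.18  0.068] [0.529 0.182 0.068]
noseplate [ 0.515 -0.007  0.008] [0.497 0.009 0.008]
[621.  92.] [21. 60.] [[0.195, -1.262], [0.089, -1.952], [0.017, -1.675], [0.126, -1.096]]
[547.  87.] [102.  74.] [[0.459, -0.859], [0.8, -2.012], [0.256, -2.015], [0.134, -0.953]]
[478.  74.] [12. 67.] [[0.584, -0.904], [0.947, -2.028], [0.861, -2.003], [0.536, -0.906]]
[628.  27.] [23.  5.] [[0.301, -2.887], [0.322, -3.082], [0.185, -3.07], [0.172, -2.881]]
[634.   8.] [17. 11.] [[0.391, -4.371], [0.309, -4.422], [0.222, -3.453], [0.289, -3.408]]
[488.  12.] [11. 33.] [[1.17, -2.533], [1.579, -4.061], [1.372, -3.735], [1.043, -2.382]]
```

```bash
python3 -m creep '[{"tx":30,"ty":-15},{"tx":80,"ty":-38},{"tx":130,"ty":-62},{"tx":185,"ty":-87},{"tx":240,"ty":-113},{"tx":295,"ty":-139},{"tx":350,"ty":-165},{"tx":405,"ty":-191},{"tx":455,"ty":-214},{"tx":490,"ty":-231},{"tx":511,"ty":-241},{"tx":511,"ty":-241}]' -1
python3 - <<'E'
from h import *
p=camera_params("wrist"); im=capture("wrist"); cv2.imwrite("pics/w1.png",im); print(np.round(p["world_from_camera"],3).tolist(),p["fx"],p["cx"],p["cy"]); print(sense()["eef_pos"])
E
```

```text
[[0.224, -0.933, -0.28, 0.229], [-0.975, -0.215, -0.062, -0.64], [-0.002, 0.287, -0.958, 0.384], [0.0, 0.0, 0.0, 1.0]] 346.4067099495926 317.54775273659095 203.00649594106983
[ 0.15038862 -0.65757549  0.22189078]invalid input at $[0]: expected keys tx, ty, tz, spin
```

View pics/w1.png

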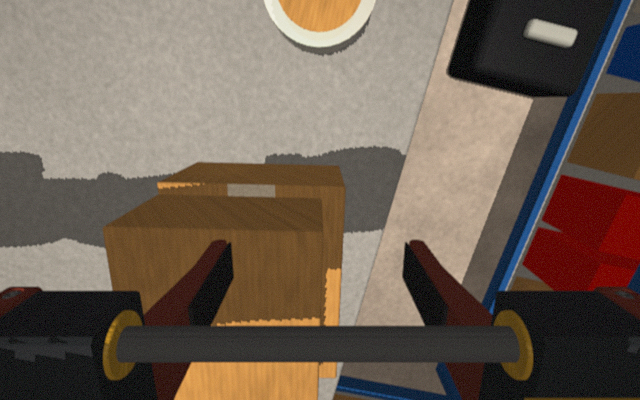

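```bash
python3 -m creep '[{"tx":0,"ty":0,"tz":-40,"spin":0},{"tx":0,"ty":0,"tz":-80,"spin":0},{"tx":50,"ty":-24,"tz":-80,"spin":0},{"tx":105,"ty":-50,"tz":-80,"spin":0},{"tx":160,"ty":-75,"tz":-80,"spin":0},{"tx":215,"ty":-101,"tz":-80,"spin":0},{"tx":270,"ty":-127,"tz":-80,"spin":0},{"tx":325,"ty":-153,"tz":-80,"spin":0},{"tx":380,"ty":-179,"tz":-80,"spin":0},{"tx":430,"ty":-203,"tz":-60,"spin":0},{"tx":470,"ty":-222,"tz":-40,"spin":0},{"tx":490,"ty":-241,"tz":-20,"spin":0}]' -1
python3 - <<'E'
from h import *
p=camera_params("wrist"); im=capture("wrist"); cv2.imwrite("pics/w2.png",im); print(np.round(p["world_from_camera"],3).tolist()); print(sense()["eef_pos"],np.round(sense()["tool_rot"],3).tolist())
E
```

```text
t: 1.65
eef_pos: [0.5763, -0.3114, 0.2415]
tool_rot: [[0.974, 0.225, 0.0], [0.225, -0.974, 0.001], [0.0, -0.001, -1.0]]
wrist_force: [-0.1, 0.6, 0.1]
width: 0.999
[[0.227, -0.933, -0.279, 0.655], [-0.974, -0.218, -0.063, -0.294], [-0.002, 0.286, -0.958, 0.404], [0.0, 0.0, 0.0, 1.0]]
[ 0.57675697 -0.30678924  0.23841094] [[0.973, 0.23, -0.003], [0.23, -0.973, 0.005], [-0.002, -0.006, -1.0]]
```

View pics/w2.png

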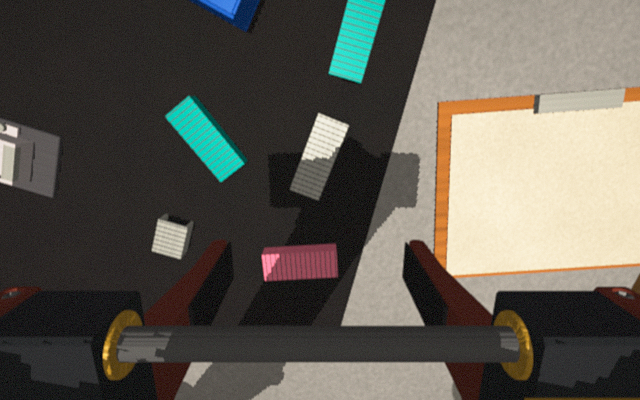

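```bash
cat >> h.py <<'E'
def grey(im,roi,lo=45):
    u0,v0,u1,v1=roi; hsv=cv2.cvtColor(im,cv2.COLOR_BGR2HSV)
    m=np.zeros(im.shape[:2],np.uint8); m[v0:v1,u0:u1]=((hsv[...,2]>lo)&(hsv[...,1]<70))[v0:v1,u0:u1]*255
    c,_=cv2.findContours(cv2.morphologyEx(m,cv2.MORPH_OPEN,np.ones((3,3))),0,1); return max(c,key=cv2.contourArea)
E
python3 - <<'E'
from h import *
s=sense();p=camera_params("wrist"); im=capture("wrist"); print(s["eef_pos"],np.round(s["tool_rot"],4).tolist(),s["t"])
k=grey(im,(270,100,365,215),60); r=cv2.minAreaRect(k); b=cv2.boxPoints(r); print(r)
w=np.array([onz(p,*q,.022)[:2] for q in b]); print(w.round(4).tolist(), w.mean(0),[np.linalg.norm(w[i]-w[i-1]).round(4) for i in range(4)])
for i in range(4):
    d=w[i]-w[i-1]; print(np.degrees(np.arctan2(d[1],d[0])).round(1))
for q in [(262,250),(337,245),(337,275),(190,100),(243,160),(220,180),(348,82)]: print(q,onz(p,*q,.022)[:2].round(3))
print("plate",onz(p,60,135,.008),onz(p,52,197,.008))
E
```

```text
[ 0.57675697 -0.30678924  0.23841094] [[0.9733, 0.2297, -0.0029], [0.2297, -0.9732, 0.0052], [-0.0016, -0.0057, -1.0]] 1.7
((323.2923583984375, 157.6005859375), (35.294403076171875, 83.89710998535156), 22.166345596313477)
[[0.5522, -0.2807], [0.6429, -0.2955], [0.6376, -0.3327], [0.5455, -0.3202]] [ 0.59453851 -0.30725533] [np.float64(0.0401), np.float64(0.0919), np.float64(0.0376), np.float64(0.0929)]
80.4
-9.3
-98.1
172.3
(262, 250) [ 0.472 -0.262]
(337, 245) [ 0.499 -0.348]
(337, 275) [ 0.46  -0.357]
(190, 100) [ 0.623 -0.157]
(243, 160) [ 0.573 -0.222]
(220, 180) [ 0.545 -0.201]
(348, 82) [ 0.678 -0.314]
plate [ 0.55010285 -0.01456638  0.008     ] [ 0.4739132  -0.00685543  0.008     ]
```

The strip's top face spans (322,113)–(319,199) and the pink and turquoise look-alikes are well clear. The strip centre is about (0.595,-0.307) at -8.5°.

```bash
python3 -m creep '[{"tx":8,"ty":2,"tz":20,"spin":7},{"tx":17,"ty":4,"tz":50,"spin":15},{"tx":17,"ty":4,"tz":80,"spin":22},{"tx":17,"ty":4,"tz":100,"spin":22},{"tx":17,"ty":4,"tz":100,"spin":22},{"tx":17,"ty":4,"tz":100,"spin":22}]' -1
python3 - <<'E'
from h import *
s=sense();p=camera_params("wrist"); im=capture("wrist"); cv2.imwrite("pics/w3.png",im); print(s["eef_pos"],np.round(s["joints"],2))
R=np.array(s["tool_rot"]); print(R[:2,:2].round(3))
k=grey(im,(240,60,400,330),60); r=cv2.minAreaRect(k); b=cv2.boxPoints(r); print(r)
w=np.array([onz(p,*q,.022)[:2] for q in b]); print(w.round(4).tolist(), w.mean(0),[np.linalg.norm(w[i]-w[i-1]).round(4) for i in range(4)])
for q in b: print((R.T@(onz(p,*q,.022)-s["eef_pos"])).round(4))
E
```

```text
t: 2.5
eef_pos: [0.5924, -0.3148, 0.144]
tool_rot: [[0.987, -0.158, 0.002], [-0.158, -0.987, -0.001], [0.002, 0.001, -1.0]]
wrist_force: [-0.1, 0.1, 0.4]
width: 1.001
[ 0.59238579 -0.31480361  0.14401056] [ 0.46  0.55 -0.1   1.63  0.06  0.96 -1.38]
[[ 0.987 -0.158]
 [-0.158 -0.987]]
((309.23394775390625, 194.15585327148438), (105.36693572998047, 44.06499481201172), 88.45184326171875)
[[0.6429, -0.2962], [0.6383, -0.3317], [0.5461, -0.3206], [0.5511, -0.2817]] [ 0.59459292 -0.30755878] [np.float64(0.093), np.float64(0.0359), np.float64(0.0929), np.float64(0.0392)]
[ 0.0468 -0.0264  0.1221]
[0.0478 0.0094 0.1221]
[-0.045   0.013   0.1219]
[-0.0462 -0.0262  0.1219]
```

View pics/w3.png

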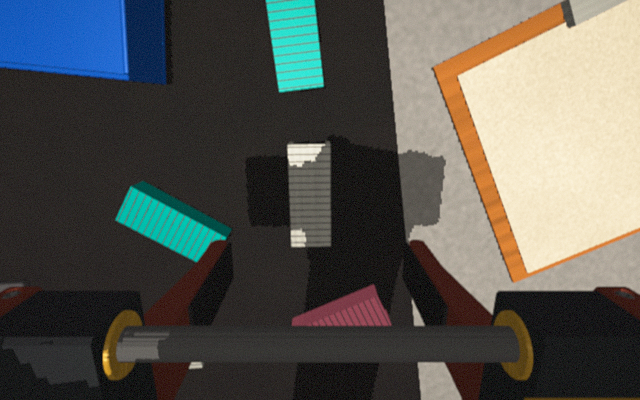

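The strip is centred at (309,195) and aligned with the tool within 1–2°. It is 7.5 mm off in tool y. Descending to grasp it.

```bash
python3 -m creep '[{"tx":1,"ty":-7.5,"tz":30,"spin":0},{"tx":1,"ty":-7.5,"tz":60,"spin":0},{"tx":1,"ty":-7.5,"tz":90,"spin":0},{"tx":1,"ty":-7.5,"tz":115,"spin":0},{"tx":1,"ty":-7.5,"tz":128,"spin":0},{"tx":1,"ty":-7.5,"tz":132.5,"spin":0},{"tx":1,"ty":-7.5,"tz":132.5,"spin":0},{"tx":1,"ty":-7.5,"tz":132.5,"spin":0}]' -1
python3 -m creep '[{"tx":0,"ty":0,"tz":0,"spin":0},{"tx":0,"ty":0,"tz":0,"spin":0},{"tx":0,"ty":0,"tz":0,"spin":0},{"tx":0,"ty":0,"tz":0,"spin":0},{"tx":0,"ty":0,"tz":0,"spin":0},{"tx":0,"ty":0,"tz":0,"spin":0},{"tx":0,"ty":0,"tz":0,"spin":0},{"tx":0,"ty":0,"tz":0,"spin":0}]' 1
```

```text
t: 3.55
eef_pos: [0.5948, -0.3071, 0.0113]
tool_rot: [[0.987, -0.159, 0.002], [-0.159, -0.987, -0.001], [0.002, 0.0, -1.0]]
wrist_force: [-0.6, -0.6, 0.5]
width: 0.997
t: 4.55
eef_pos: [0.594, -0.3068, 0.0101]
tool_rot: [[0.987, -0.159, -0.0], [-0.159, -0.987, -0.0], [-0.0, 0.0, -1.0]]
wrist_force: [1.2, -0.8, -0.3]
width: 0.398
```

```bash
python3 -m creep '[{"tx":0,"ty":0,"tz":-20,"spin":0},{"tx":0,"ty":0,"tz":-65,"spin":0},{"tx":-10,"ty":-18,"tz":-115,"spin":-9},{"tx":-25,"ty":-45,"tz":-160,"spin":-19},{"tx":-42,"ty":-75,"tz":-190,"spin":-29},{"tx":-58,"ty":-105,"tz":-190,"spin":-39},{"tx":-75,"ty":-135,"tz":-190,"spin":-49},{"tx":-90,"ty":-165,"tz":-190,"spin":-59},{"tx":-105,"ty":-190,"tz":-190,"spin":-69},{"tx":-116,"ty":-210,"tz":-190,"spin":-79},{"tx":-122,"ty":-222,"tz":-190,"spin":-88},{"tx":-124.5,"ty":-226,"tz":-190,"spin":-93.4}]'
python3 -m creep '[{"tx":0,"ty":0,"tz":0,"spin":0},{"tx":0,"ty":0,"tz":0,"spin":0},{"tx":0,"ty":0,"tz":0,"spin":0}]'
python3 - <<'E'
from h import *
s=sense();p=camera_params("wrist"); im=capture("wrist"); cv2.imwrite("pics/w4.png",im); print(s["eef_pos"],np.round(s["joints"],2))
E
```

```text
t: 6.05
eef_pos: [0.5068, -0.0629, 0.2015]
tool_rot: [[0.094, 0.996, 0.001], [0.996, -0.094, -0.001], [-0.001, 0.001, -1.0]]
wrist_force: [-1.0, 0.8, -1.9]
width: 0.395
t: 6.42
eef_pos: [0.5071, -0.0643, 0.2004]
tool_rot: [[0.101, 0.995, 0.0], [0.995, -0.101, -0.0], [-0.0, 0.0, -1.0]]
wrist_force: [-0.3, 0.1, -1.5]
width: 0.398
[ 0.50706132 -0.0642669   0.200396  ] [ 0.46  0.28 -0.54  1.94  0.17  0.97 -0.26]
```

View pics/w4.png

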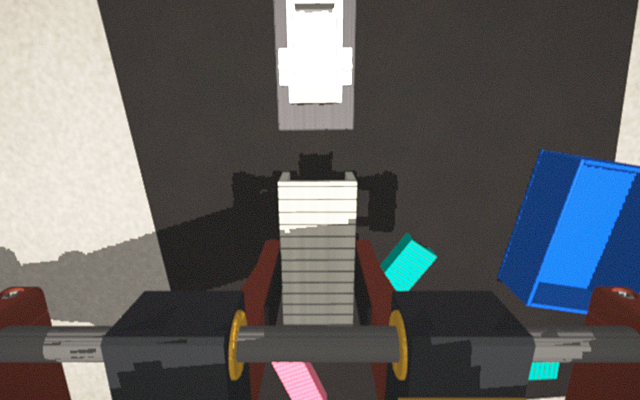

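The plate's nose edge is at row 129 (cols 278–354) and the magazine above it. The strip is held straight, with its rear end at row 178. Moving 75 mm forward to see the channel.

```bash
python3 -m creep '[{"tx":15,"ty":0,"tz":0,"spin":0},{"tx":40,"ty":0,"tz":0,"spin":0},{"tx":65,"ty":0,"tz":0,"spin":0},{"tx":75,"ty":0,"tz":0,"spin":0},{"tx":75,"ty":0,"tz":0,"spin":0},{"tx":75,"ty":0,"tz":0,"spin":0}]'
python3 - <<'E'
from h import *
import json
s=sense();p=camera_params("wrist"); im=capture("wrist"); cv2.imwrite("pics/w5.png",im); print(s["eef_pos"])
json.dump({"wfc":np.array(p["world_from_camera"]).tolist(),"eef":list(map(float,s["eef_pos"])),"R":np.array(s["tool_rot"]).tolist()},open("w5.json","w"))
a=cv2.resize(im[0:200,220:410],None,fx=3,fy=3,interpolation=2); a=(255*(a/255.)**1.6).astype(np.uint8); cv2.imwrite("pics/w5c.png",a)
E
```

```text
t: 7.22
eef_pos: [0.5144, 0.0098, 0.2]
tool_rot: [[0.101, 0.995, -0.0], [0.995, -0.101, -0.001], [-0.001, -0.0, -1.0]]
wrist_force: [-0.4, 0.1, -1.4]
width: 0.398
[0.51435559 0.00979612 0.20000064]
```

View pics/w5c.png

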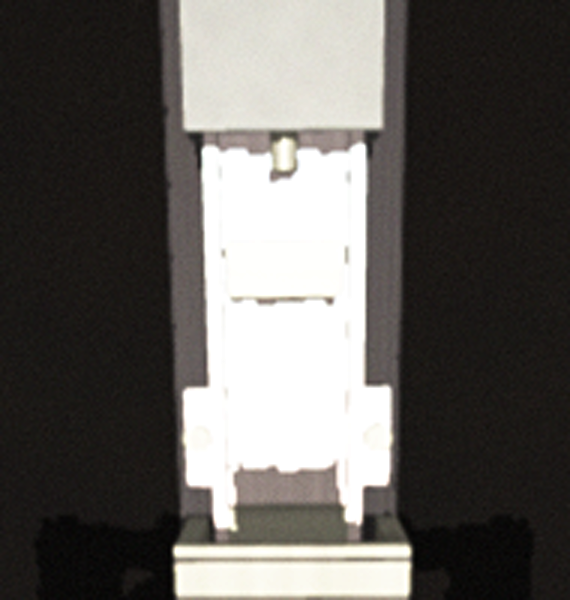

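Crop (×3, offset 220): cover front edge at row 43, follower front top edge at row 99 (cols 297–330), channel outer walls at cols 288 and 342, held strip's rear end at row 182 (cols 278–357).

```bash
python3 - <<'E'
from h import *
import json
j=json.load(open("w5.json")); p=camera_params("wrist"); p["world_from_camera"]=j["wfc"]; R=np.array(j["R"]); e=np.array(j["eef"])
g=cv2.cvtColor(cv2.imread("pics/w5.png"),cv2.COLOR_BGR2GRAY).astype(float)
f=lambda u,v,z:1e3*(R.T@(onz(p,u,v,z)-e))
for v in (70,85,110,120): # dark->bright transitions
    r=g[v,260:370]; d=np.diff(r); i=[(260+k,int(d[k])) for k in range(len(d)) if abs(d[k])>18]; print(v,i)
for u in (305,315,325): print("col",u,[(k,int(x)) for k,x in enumerate(np.diff(g[30:190,u]),30) if abs(x)>15])
def c(u,v): return 220+u/3,v/3
print("wall L/R outer top (z33)",f(*c(204,230),.033),f(*c(366,230),.033)); print("lower", f(*c(208,370),.033),f(*c(362,370),.033))
print("follower front", f(*c(230,298),.047),f(*c(333,298),.047))
print("cover front", f(*c(183,131),.053),f(*c(384,131),.053))
print("plate edges z8",f(*c(165,100),.008),f(*c(408,100),.008),f(*c(178,450),.008),f(*c(400,450),.008))
print("strip rear", f(*c(174,546),e[2]+.0115),f(*c(412,546),e[2]+.0115))
E
```

```text
70 [(275, 46), (276, 22), (286, 43), (287, 83), (341, -99), (342, -27), (353, -38), (354, -23)]
85 [(275, 31), (276, 23), (277, 22), (287, 102), (288, 20), (293, -25), (294, 23), (334, -44), (335, 32), (341, -103), (342, -24), (353, -45), (354, -24)]
110 [(276, 25), (277, 36), (288, 97), (341, -107), (352, -29), (353, -34)]
120 [(276, 19), (277, 45), (278, 29), (288, 102), (289, 22), (340, -41), (341, -83), (351, -21), (352, -39), (353, -19)]
col 305 [(42, -37), (43, -20), (50, 44), (51, 36), (98, -40), (100, 32), (155, -46), (156, -39), (167, -21), (168, -17), (180, 38), (181, 74), (185, -46), (186, 40), (187, 21)]
col 315 [(42, -48), (43, -51), (44, 25), (45, 78), (46, 19), (55, -21), (56, -74), (58, 54), (59, 35), (98, -54), (99, 20), (100, 39), (156, -41), (157, -47), (166, -17), (167, -25), (180, 36), (181, 71), (184, -18), (185, -50), (186, 47), (187, 20)]
col 325 [(41, -20), (42, -45), (48, 41), (49, 37), (98, -21), (99, 33), (155, -35), (156, -47), (166, -22), (167, -20), (180, 37), (181, 69), (184, -20), (185, -45), (186, 39), (187, 23)]
wall L/R outer top (z33) [ 98.71157555 -25.04127009 166.95139046] [ 98.76811453  23.2421017  166.93604119]
lower [ 57.9618542  -24.75697081 166.97492711] [ 58.01350811  22.8775909  166.95978649]
follower front [ 79.30737641 -16.81294971 152.96002783] [ 79.34118024  13.10935161 152.95051626]
cover front [122.95380972 -28.59081721 146.93845634] [123.02119781  26.26268832 146.9210166 ]
plate edges z8 [138.11308206 -38.23277478 191.93273539] [138.20699585  37.14341586 191.90877005] [ 29.74869473 -37.51380157 191.9953374 ] [ 29.82661843  38.00204597 191.97133703]
strip rear [ 44.01911321 -16.37517228 -11.52033041] [ 44.05327586  18.9990685  -11.53157166]
```

```bash
python3 -m creep '[{"tx":4,"ty":-1,"tz":20,"spin":0},{"tx":10,"ty":-2,"tz":50,"spin":0},{"tx":15,"ty":-2,"tz":80,"spin":0},{"tx":18,"ty":-2,"tz":105,"spin":0},{"tx":20,"ty":-2,"tz":120,"spin":0},{"tx":20,"ty":-2,"tz":125,"spin":0},{"tx":20,"ty":-2,"tz":125,"spin":0},{"tx":20,"ty":-2,"tz":125,"spin":0}]'
python3 - <<'E'
from h import *
import json
s=sense();p=camera_params("wrist"); im=capture("wrist"); cv2.imwrite("pics/w6.png",im); print(s["eef_pos"])
json.dump({"wfc":np.array(p["world_from_camera"]).tolist(),"eef":list(map(float,s["eef_pos"])),"R":np.array(s["tool_rot"]).tolist()},open("w6.json","w"))
a=cv2.resize(im[0:300,220:420],None,fx=2,fy=2,interpolation=2); a=cv2.resize(im[0:200,200:430],None,fx=3,fy=3,interpolation=2); a=(255*(a/255.)**2.5).astype(np.uint8); cv2.imwrite("pics/w6c.png",a)
E
```

```text
t: 8.28
eef_pos: [0.5151, 0.0307, 0.076]
tool_rot: [[0.1, 0.995, 0.002], [0.995, -0.1, -0.0], [0.0, 0.002, -1.0]]
wrist_force: [-0.1, 0.5, -1.4]
width: 0.394
[0.51514974 0.03074092 0.07598382]
```

View pics/w6c.png

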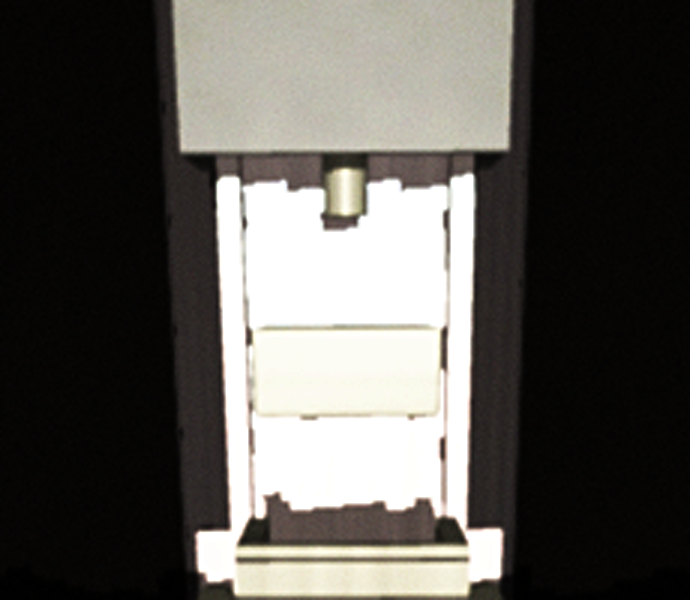

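Crop (×3, offset 200): follower at cols 254–440 with its front edge at row 413, walls at 217/474 (row 200), strip end at cols 236–469, row 546.

```bash
python3 - <<'E'
from h import *
import json
j=json.load(open("w6.json")); p=camera_params("wrist"); p["world_from_camera"]=j["wfc"]; R=np.array(j["R"]); e=np.array(j["eef"])
g=cv2.cvtColor(cv2.imread("pics/w6.png"),cv2.COLOR_BGR2GRAY).astype(float)
f=lambda u,v,z:(1e3*(R.T@(onz(p,u,v,z)-e))).round(2)
for v in (70,100,150,185,190,195): print(v,[(200+k,int(x)) for k,x in enumerate(np.diff(g[v,200:430])) if abs(x)>25])
def c(u,v): return 200+u/3,v/3
def pr(n,a,b,v,z): l,r=f(*c(a,v),z),f(*c(b,v),z); print(n,l,r,"mid",(l+r)[:2]/2,"w",(r-l)[1])
pr("walls hi",217,474,200,.033); pr("walls lo",228,468,490,.033); pr("inner",243,449,230,.033)
pr("foll",254,440,413,.047); pr("cover",180,511,153,.053); pr("strip",236,469,547,e[2]+.0115); pr("plate",169,526,200,.008)
E
```

```text
70 [(254, 38), (271, 108), (279, -42), (281, 40), (307, -60), (320, -30), (321, 62), (322, 32), (347, -58), (349, 75), (357, -94), (358, -50), (375, -31)]
100 [(256, 33), (272, 97), (273, 44), (280, -40), (282, 38), (356, -44), (357, -93)]
150 [(259, 31), (274, 60), (275, 76), (282, -49), (284, 54), (345, -29), (346, -92), (347, 68), (348, 53), (355, -72), (356, -66), (372, -32)]
185 [(261, 29), (264, 87), (265, 55), (366, -64), (367, -68)]
190 [(261, 32), (264, 43), (265, 89), (366, -82), (367, -60), (370, -37)]
195 [(261, 26), (265, 42), (276, 60), (277, 63), (355, -37), (356, -81), (366, -32)]
walls hi [ 96.62 -23.78  42.96] [96.68 23.6  43.03] mid [ 9.665e+01 -9.000e-02] w 47.38
walls lo [ 42.68 -23.54  42.95] [42.71 24.27 43.03] mid [42.695  0.365] w 47.81
inner [ 91.42 -19.14  42.96] [91.47 19.13 43.02] mid [ 9.1445e+01 -5.0000e-03] w 38.269999999999996
foll [ 59.3  -16.67  28.96] [59.33 17.13 29.02] mid [59.315  0.23 ] w 33.8
cover [102.14 -27.17  22.95] [102.22  27.24  23.04] mid [1.0218e+02 3.5000e-02] w 54.41
strip [ 43.87 -16.11 -11.52] [ 43.89  18.54 -11.47] mid [43.88   1.215] w 34.65
plate [ 98.7  -36.72  67.94] [98.8  37.11 68.05] mid [98.75   0.195] w 73.83
```

```bash
python3 -m creep '[{"tx":0,"ty":-0.6,"tz":8,"spin":-0.2},{"tx":0,"ty":-1.3,"tz":18,"spin":-0.3},{"tx":3,"ty":-1.3,"tz":26,"spin":-0.3},{"tx":6,"ty":-1.3,"tz":29,"spin":-0.3},{"tx":9,"ty":-1.3,"tz":29,"spin":-0.3},{"tx":9,"ty":-1.3,"tz":29,"spin":-0.3},{"tx":9,"ty":-1.3,"tz":29,"spin":-0.3}]'
python3 - <<'E'
from h import *
s=sense();p=camera_params("wrist"); im=capture("wrist"); cv2.imwrite("pics/w7.png",im); R=np.array(s["tool_rot"]); e=np.array(s["eef_pos"]); print(e)
g=cv2.cvtColor(im,cv2.COLOR_BGR2GRAY).astype(float)
for v in (60,70,80,100,120,150,185,190,195): print(v,[(200+k,int(x)) for k,x in enumerate(np.diff(g[v,200:430])) if abs(x)>28])
a=cv2.resize(im[0:200,200:430],None,fx=3,fy=3,interpolation=2); a=(255*(a/255.)**2.5).astype(np.uint8); cv2.imwrite("pics/w7c.png",a)
E
```

```text
t: 9.2
eef_pos: [0.5143, 0.0399, 0.0464]
tool_rot: [[0.095, 0.996, 0.0], [0.996, -0.095, -0.0], [-0.0, 0.0, -1.0]]
wrist_force: [-0.9, 0.6, -1.4]
width: 0.395
[0.51426904 0.0399215  0.04639596]
60 [(249, 29), (253, 29), (254, 67), (383, -35), (384, -66), (388, -30)]
70 [(249, 36), (267, -31), (269, 56), (310, -33), (313, 37), (325, -35), (326, -30), (358, -29)]
80 [(250, 33), (269, 128), (278, -82), (279, 36), (280, 46), (311, -64), (327, 61), (358, -63), (359, 70), (368, -73), (369, -70)]
100 [(251, 34), (269, 63), (270, 83), (280, 39), (356, -33), (357, -97), (358, 96), (359, 34), (367, -40), (368, -102), (386, -37)]
120 [(252, 38), (270, 90), (271, 53), (279, -52), (281, 58), (356, -30), (357, -53), (358, 83), (367, -101), (385, -31)]
150 [(271, 61), (272, 86), (280, -50), (281, -33), (282, 46), (355, -81), (357, 94), (365, -41), (366, -97), (383, -34)]
185 [(273, 94), (356, 39), (364, -89), (365, -54)]
190 [(255, 32), (273, 86), (274, 50), (364, -89), (365, -48), (381, -37)]
195 [(256, 36), (273, 77), (274, 70), (364, -94), (365, -31), (381, -41)]
```

View pics/w7c.png

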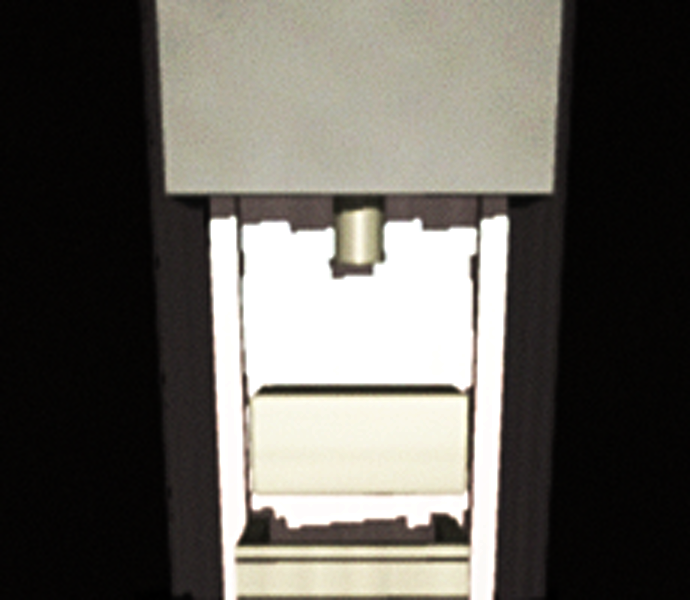

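```bash
python3 - <<'E'
from h import *
s=sense();p=camera_params("wrist"); R=np.array(s["tool_rot"]); e=np.array(s["eef_pos"]); print(e)
f=lambda u,v,z:(1e3*(R.T@(onz(p,u,v,z)-e)))
for n,a,b,v,z in [("w",269.6,369,80,.033),("w",270,368.4,100,.033),("w",270.9,367.7,120,.033),("w",272,366.3,150,.033),("w",273.9,364.9,190,.033),("foll",283.7,355.7,164,.047),("foll back",283.7,356,132,.047),("strip",278.7,356.3,182,.058),("cover",254.5,384.5,60,.053)]:
    l,r=f(a,v,z),f(b,v,z); print(n,((l+r)/2)[:2].round(2),"w",(r-l)[1].round(2))
E
```

```text
[0.51422153 0.03984433 0.04638225]
w [88.2   2.07] w 47.53
w [79.04  2.05] w 47.79
w [69.57  2.12] w 47.78
w [54.8   2.08] w 47.7
w [33.91  2.27] w 47.6
foll [50.18  2.28] w 33.91
foll back [65.   2.3] w 33.16
strip [44.06  1.24] w 34.57
cover [95.07  2.02] w 54.23
```

```bash
python3 -m creep '[{"tx":2,"ty":0.7,"tz":0,"spin":0},{"tx":4,"ty":0.7,"tz":0,"spin":0},{"tx":6,"ty":0.7,"tz":0,"spin":0},{"tx":8,"ty":0.7,"tz":0,"spin":0},{"tx":10.5,"ty":0.7,"tz":0,"spin":0},{"tx":13,"ty":0.7,"tz":0,"spin":0},{"tx":15.5,"ty":0.7,"tz":0,"spin":0},{"tx":18,"ty":0.7,"tz":0,"spin":0},{"tx":18,"ty":0.7,"tz":0,"spin":0}]'
python3 -m creep '[{"tx":2,"ty":0,"tz":0,"spin":0},{"tx":4,"ty":0,"tz":0,"spin":0},{"tx":6,"ty":0,"tz":0,"spin":0},{"tx":8,"ty":0,"tz":0,"spin":0},{"tx":10,"ty":0,"tz":0,"spin":0},{"tx":11.5,"ty":0,"tz":0,"spin":0},{"tx":11.5,"ty":0,"tz":0,"spin":0},{"tx":11.5,"ty":0,"tz":0,"spin":0}]'
```

```text
t: 10.38
eef_pos: [0.5165, 0.0579, 0.0461]
tool_rot: [[0.094, 0.996, -0.0], [0.996, -0.094, -0.0], [-0.0, -0.0, -1.0]]
wrist_force: [0.1, -4.2, 0.6]
width: 0.395
t: 11.38
eef_pos: [0.5175, 0.069, 0.0461]
tool_rot: [[0.095, 0.996, -0.0], [0.996, -0.095, -0.0], [-0.0, -0.0, -1.0]]
wrist_force: [-0.8, -4.3, 1.3]
width: 0.395
```

```bash
python3 -m creep '[{"tx":0.5,"ty":0,"tz":0,"spin":0},{"tx":1,"ty":0,"tz":0,"spin":0},{"tx":1.5,"ty":0,"tz":0,"spin":0},{"tx":1.5,"ty":0,"tz":0,"spin":0},{"tx":1.5,"ty":0,"tz":0,"spin":0}]'
python3 -m creep '[{"tx":0.5,"ty":0,"tz":0,"spin":0},{"tx":0.5,"ty":0,"tz":0,"spin":0},{"tx":0.5,"ty":0,"tz":0,"spin":0}]'
python3 -m creep '[{"tx":0.4,"ty":0,"tz":0,"spin":0},{"tx":0.4,"ty":0,"tz":0,"spin":0},{"tx":0.4,"ty":0,"tz":0,"spin":0}]'
```

```text
t: 12.0
eef_pos: [0.5176, 0.0705, 0.0461]
tool_rot: [[0.095, 0.996, -0.0], [0.996, -0.095, -0.0], [-0.0, -0.0, -1.0]]
wrist_force: [0.2, -5.4, 1.7]
width: 0.393
t: 12.38
eef_pos: [0.5177, 0.0709, 0.0461]
tool_rot: [[0.095, 0.996, -0.0], [0.996, -0.095, -0.0], [-0.0, -0.0, -1.0]]
wrist_force: [-1.0, -4.8, 1.9]
width: 0.391
t: 12.75
eef_pos: [0.5177, 0.0713, 0.0461]
tool_rot: [[0.095, 0.995, -0.0], [0.995, -0.095, -0.0], [-0.0, -0.0, -1.0]]
wrist_force: [-1.6, -5.1, 1.5]
width: 0.394
```

```bash
for i in 1 2 3; do :; done; python3 -m creep '[{"tx":0.4,"ty":0,"tz":0,"spin":0},{"tx":0.4,"ty":0,"tz":0,"spin":0},{"tx":0.4,"ty":0,"tz":0,"spin":0}]' | grep -E "eef|force"
python3 -m creep '[{"tx":0.4,"ty":0,"tz":0,"spin":0},{"tx":0.4,"ty":0,"tz":0,"spin":0},{"tx":0.4,"ty":0,"tz":0,"spin":0}]'| grep -E "eef|force"
```

```text
eef_pos: [0.5177, 0.0717, 0.0461]
wrist_force: [-0.7, -5.5, 1.2]
eef_pos: [0.5178, 0.072, 0.0461]
wrist_force: [-0.5, -6.0, 2.1]
```

```bash
python3 -m creep '[{"tx":0.4,"ty":0,"tz":0,"spin":0},{"tx":0.4,"ty":0,"tz":0,"spin":0},{"tx":0.4,"ty":0,"tz":0,"spin":0}]' | grep -E "eef|force"
python3 -m creep '[{"tx":0.3,"ty":0,"tz":0,"spin":0},{"tx":0.3,"ty":0,"tz":0,"spin":0},{"tx":0.3,"ty":0,"tz":0,"spin":0}]'| grep -E "eef|force"
```

```text
eef_pos: [0.5178, 0.0722, 0.0461]
wrist_force: [-0.1, -5.9, 0.5]
eef_pos: [0.5178, 0.0722, 0.0461]
wrist_force: [-0.8, -6.0, 1.6]
```

```bash
python3 -m creep '[{"tx":0.5,"ty":0,"tz":0,"spin":0},{"tx":0.5,"ty":0,"tz":0,"spin":0},{"tx":0.5,"ty":0,"tz":0,"spin":0}]' | grep -E "eef|force"
python3 - <<'E'
from h import *
im=capture("wrist"); cv2.imwrite("pics/w8.png",im); g=cv2.cvtColor(im,cv2.COLOR_BGR2GRAY).astype(float)
for u in (290,305,330,345): print("col",u,[(k,int(x)) for k,x in enumerate(np.diff(g[60:200,u]),60) if abs(x)>15])
E
```

```text
eef_pos: [0.5177, 0.0723, 0.0461]
wrist_force: [-0.8, -8.0, 3.3]
col 290 [(143, 17), (175, -34), (176, -58), (179, -16), (181, 76), (182, 20), (185, -53), (187, 47), (198, -45)]
col 305 [(142, -18), (143, 33), (144, 17), (175, -31), (176, -47), (181, 76), (182, 16), (185, -40), (187, 31), (198, -41)]
col 330 [(143, 22), (175, -33), (176, -42), (179, -16), (181, 71), (182, 20), (185, -40), (187, 30), (198, -43)]
col 345 [(141, -19), (142, -21), (143, 50), (175, -43), (176, -64), (177, -18), (180, 36), (181, 88), (182, 17), (185, -41), (187, 35), (197, -18), (198, -50)]
```

The stop is reached: y stalled at 0.0723 with the force rising to 8 N, matching the predicted 27 mm travel. Backing off to the middle of the 2 mm window, then lowering.

```bash
python3 -m creep '[{"tx":-0.6,"ty":0,"tz":0,"spin":0},{"tx":-1.2,"ty":0,"tz":0,"spin":0},{"tx":-1.8,"ty":0,"tz":0,"spin":0},{"tx":-1.8,"ty":0,"tz":1,"spin":0},{"tx":-1.8,"ty":0,"tz":2,"spin":0},{"tx":-1.8,"ty":0,"tz":3,"spin":0},{"tx":-1.8,"ty":0,"tz":3.5,"spin":0},{"tx":-1.8,"ty":0,"tz":4,"spin":0},{"tx":-1.8,"ty":0,"tz":4.5,"spin":0},{"tx":-1.8,"ty":0,"tz":5,"spin":0},{"tx":-1.8,"ty":0,"tz":5,"spin":0}]' | grep -E "^t|eef|force"
```

```text
t: 16.05
eef_pos: [0.5179, 0.0717, 0.0412]
tool_rot: [[0.095, 0.996, 0.0], [0.996, -0.095, -0.0], [-0.0, 0.0, -1.0]]
wrist_force: [-0.2, -5.0, 1.9]
```

```bash
python3 -m creep '[{"tx":0,"ty":0,"tz":0.6,"spin":0},{"tx":0,"ty":0,"tz":1.2,"spin":0},{"tx":0,"ty":0,"tz":1.8,"spin":0},{"tx":0,"ty":0,"tz":2.4,"spin":0},{"tx":0,"ty":0,"tz":3,"spin":0},{"tx":0,"ty":0,"tz":3.5,"spin":0},{"tx":0,"ty":0,"tz":3.5,"spin":0}]' | grep -E "^t:|eef|force"
python3 -m creep '[{"tx":0,"ty":0,"tz":0.4,"spin":0},{"tx":0,"ty":0,"tz":0.8,"spin":0},{"tx":0,"ty":0,"tz":1.2,"spin":0},{"tx":0,"ty":0,"tz":1.2,"spin":0}]' | grep -E "^t:|eef|force"
```

```text
t: 16.92
eef_pos: [0.5179, 0.0717, 0.0377]
wrist_force: [0.7, -4.9, 3.2]
t: 17.42
eef_pos: [0.5179, 0.0717, 0.0366]
wrist_force: [-0.2, -5.0, 1.9]
```

```bash
python3 -m creep '[{"tx":0,"ty":0,"tz":0.3,"spin":0},{"tx":0,"ty":0,"tz":0.6,"spin":0},{"tx":0,"ty":0,"tz":0.6,"spin":0}]' | grep -E "^t:|eef|force"
python3 -m creep '[{"tx":0,"ty":0,"tz":0.2,"spin":0},{"tx":0,"ty":0,"tz":0.4,"spin":0},{"tx":0,"ty":0,"tz":0.4,"spin":0}]' | grep -E "eef|force"
python3 -m creep '[{"tx":0,"ty":0,"tz":0.2,"spin":0},{"tx":0,"ty":0,"tz":0.4,"spin":0},{"tx":0,"ty":0,"tz":0.4,"spin":0}]' | grep -E "eef|force"
```

```text
t: 17.8
eef_pos: [0.5179, 0.0717, 0.0359]
wrist_force: [-0.4, -5.4, 2.6]
eef_pos: [0.5179, 0.0717, 0.0356]
wrist_force: [-0.2, -4.9, 2.4]
eef_pos: [0.5179, 0.0718, 0.0352]
wrist_force: [-0.9, -4.9, 1.7]
```

```bash
python3 -m creep '[{"tx":0,"ty":0,"tz":0.2,"spin":0},{"tx":0,"ty":0,"tz":0.4,"spin":0},{"tx":0,"ty":0,"tz":0.4,"spin":0}]' | grep -E "eef|force"
python3 -m creep '[{"tx":0,"ty":0,"tz":0.2,"spin":0},{"tx":0,"ty":0,"tz":0.4,"spin":0},{"tx":0,"ty":0,"tz":0.4,"spin":0}]' | grep -E "t:|eef|force"
python3 -m creep '[{"tx":0,"ty":0,"tz":0.2,"spin":0},{"tx":0,"ty":0,"tz":0.2,"spin":0},{"tx":0,"ty":0,"tz":0.2,"spin":0}]' | grep -E "t:|eef|force"
```

```text
eef_pos: [0.5179, 0.0718, 0.035]
wrist_force: [-1.7, -5.5, 5.2]
t: 19.3
eef_pos: [0.5179, 0.0718, 0.035]
tool_rot: [[0.095, 0.996, 0.0], [0.996, -0.095, -0.001], [-0.001, 0.0, -1.0]]
wrist_force: [-2.9, -5.7, 10.3]
t: 19.68
eef_pos: [0.5179, 0.0718, 0.035]
tool_rot: [[0.095, 0.996, 0.0], [0.996, -0.095, -0.001], [-0.001, 0.0, -1.0]]
wrist_force: [-3.2, -5.8, 12.3]
```

```bash
python3 -m creep '[{"tx":-0.3,"ty":0,"tz":-0.4,"spin":0},{"tx":-0.6,"ty":0,"tz":-0.8,"spin":0},{"tx":-0.8,"ty":0,"tz":-0.8,"spin":0},{"tx":-0.8,"ty":0,"tz":-0.8,"spin":0}]' | grep -E "eef|force"
python3 -m creep '[{"tx":0,"ty":0,"tz":0,"spin":0},{"tx":0,"ty":0,"tz":0,"spin":0},{"tx":0,"ty":0,"tz":0,"spin":0},{"tx":0,"ty":0,"tz":0,"spin":0},{"tx":0,"ty":0,"tz":0,"spin":0},{"tx":0,"ty":0,"tz":0,"spin":0},{"tx":0,"ty":0,"tz":0,"spin":0},{"tx":0,"ty":0,"tz":0,"spin":0}]' -1
python3 -m creep '[{"tx":0,"ty":0,"tz":-10,"spin":0},{"tx":0,"ty":0,"tz":-30,"spin":0},{"tx":0,"ty":0,"tz":-60,"spin":0},{"tx":0,"ty":0,"tz":-95,"spin":0},{"tx":0,"ty":0,"tz":-125,"spin":0},{"tx":0,"ty":0,"tz":-140,"spin":0},{"tx":0,"ty":0,"tz":-140,"spin":0},{"tx":0,"ty":0,"tz":-140,"spin":0}]'
python3 - <<'E'
from h import *
im=capture("wrist"); s=sense(); print(s["eef_pos"]); cv2.imwrite("pics/w9.png",im); a=cv2.resize(im[0:300,200:430],None,fx=2,fy=2,interpolation=2); a=(255*(a/255.)**2).astype(np.uint8); cv2.imwrite("pics/w9c.png",a)
E
```

```text
eef_pos: [0.5179, 0.0715, 0.035]
wrist_force: [-2.2, -2.7, 4.9]
t: 21.18
eef_pos: [0.5177, 0.0711, 0.0349]
tool_rot: [[0.094, 0.996, 0.0], [0.996, -0.094, 0.0], [0.0, 0.0, -1.0]]
wrist_force: [-1.3, 1.0, -0.2]
width: 1.002
t: 22.18
eef_pos: [0.517, 0.0708, 0.1738]
tool_rot: [[0.095, 0.996, -0.002], [0.996, -0.095, -0.0], [-0.001, -0.002, -1.0]]
wrist_force: [0.3, -0.3, 0.4]
width: 1.001
[0.51686157 0.07079085 0.17363765]
```

View pics/w9c.png

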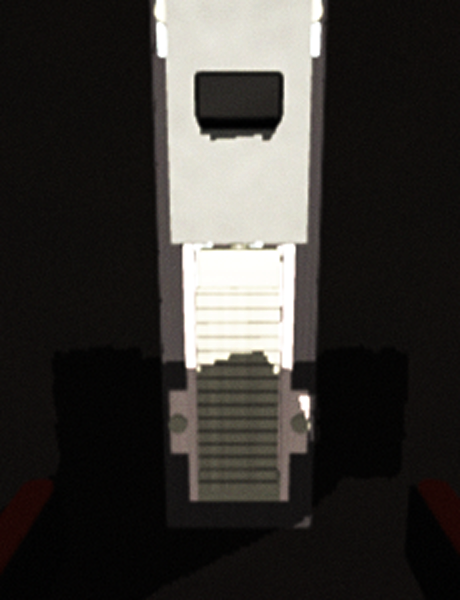

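The strip lies in the channel from the nose region (crop row ~490) up to near the cover's front edge (row 243). The grip top is at crop cols 195–283, rows 72–118. Working out the numbers.

```bash
python3 - <<'E'
from h import *
s=sense();p=camera_params("wrist"); R=np.array(s["tool_rot"]); e=np.array(s["eef_pos"]); print(e)
f=lambda u,v,z:(1e3*(R.T@(onz(p,u,v,z)-e))).round(1)
c=lambda u,v:(200+u/2,v/2)
g=cv2.cvtColor(cv2.imread("pics/w9.png"),cv2.COLOR_BGR2GRAY).astype(float)
for u in (305,315,325,335): print("col",u,[(k,int(x),f(u,k,.047)[0]) for k,x in enumerate(np.diff(g[118:265,u]),118) if abs(x)>9])
for v in (160,200,230): print(v,[(270+k,int(x),f(270+k,v,.047)[1]) for k,x in enumerate(np.diff(g[v,270:365])) if abs(x)>12])
print("grip",f(*c(195,72),.083),f(*c(283,72),.083),f(*c(195,118),.083),f(*c(283,118),.083))
print("cover",f(*c(168,243),.053),f(*c(308,243),.053)); print("plate end",f(*c(165,526),.008))
E
```

```text
[0.51686157 0.07079085 0.17363765]
col 305 [(120, 10, np.float64(63.2)), (122, -10, np.float64(61.7)), (123, -40, np.float64(60.9)), (124, 45, np.float64(60.1)), (147, 10, np.float64(41.4)), (154, 13, np.float64(35.6)), (167, -12, np.float64(24.6)), (168, 12, np.float64(23.7)), (174, -12, np.float64(18.6)), (175, 13, np.float64(17.7)), (181, -65, np.float64(12.5)), (182, -49, np.float64(11.6)), (183, 10, np.float64(10.7)), (187, -21, np.float64(7.2)), (189, 22, np.float64(5.4)), (193, -15, np.float64(1.9)), (194, -14, np.float64(1.0)), (196, 20, np.float64(-0.8)), (200, -19, np.float64(-4.4)), (201, -14, np.float64(-5.3)), (202, 14, np.float64(-6.2)), (203, 19, np.float64(-7.1)), (207, -27, np.float64(-10.8)), (209, 24, np.float64(-12.6)), (213, -19, np.float64(-16.3)), (216, 14, np.float64(-19.1)), (220, -25, np.float64(-22.8)), (222, 20, np.float64(-24.7)), (226, -24, np.float64(-28.4)), (228, 18, np.float64(-30.3)), (229, 12, np.float64(-31.3)), (233, -16, np.float64(-35.1)), (235, 13, np.float64(-37.0)), (238, -10, np.float64(-39.9)), (239, -20, np.float64(-40.9)), (241, 17, np.f
[... 4645 characters left out ...]
48, 42, np.float64(27.9)), (349, 44, np.float64(28.8)), (354, -93, np.float64(33.1)), (355, -31, np.float64(34.0)), (356, -29, np.float64(34.8)), (357, -27, np.float64(35.7)), (358, -24, np.float64(36.6))]
230 [(277, 15, np.float64(-34.6)), (281, 21, np.float64(-31.1)), (292, 21, np.float64(-21.3)), (293, 47, np.float64(-20.4)), (294, 33, np.float64(-19.5)), (338, 13, np.float64(19.7)), (343, -22, np.float64(24.2)), (344, -52, np.float64(25.1)), (345, -32, np.float64(26.0)), (355, -14, np.float64(34.9)), (356, -17, np.float64(35.8))]
grip [119.7 -12.   90.6] [119.7  17.2  90.5] [105.5 -12.3  90.6] [105.5  17.5  90.5]
cover [ 62.4 -25.3 120.7] [ 62.5  30.4 120.5]
plate end [-84.1 -34.9 165.8]
```

Readings are consistent: the nose wall's outer edge and strip length fit, the strip is seated with its front at tool x about -45, the follower is right behind it, and the grip spans x = 105–120, y about +0.6. Next I'll shut the fingers, go behind the grip and push it.

```bash
python3 -m creep '[{"tx":20,"ty":0.6,"tz":0,"spin":0},{"tx":55,"ty":0.6,"tz":0,"spin":0},{"tx":95,"ty":0.6,"tz":0,"spin":0},{"tx":128,"ty":0.6,"tz":0,"spin":0},{"tx":143,"ty":0.6,"tz":0,"spin":0},{"tx":143,"ty":0.6,"tz":25,"spin":0},{"tx":143,"ty":0.6,"tz":55,"spin":0},{"tx":143,"ty":0.6,"tz":85,"spin":0},{"tx":143,"ty":0.6,"tz":105,"spin":0},{"tx":143,"ty":0.6,"tz":112,"spin":0},{"tx":143,"ty":0.6,"tz":112,"spin":0},{"tx":143,"ty":0.6,"tz":112,"spin":0}]' 1
python3 -m creep '[{"tx":-2,"ty":0,"tz":0,"spin":0},{"tx":-4,"ty":0,"tz":0,"spin":0},{"tx":-6,"ty":0,"tz":0,"spin":0},{"tx":-8,"ty":0,"tz":0,"spin":0},{"tx":-10,"ty":0,"tz":0,"spin":0},{"tx":-12,"ty":0,"tz":0,"spin":0},{"tx":-14,"ty":0,"tz":0,"spin":0},{"tx":-16,"ty":0,"tz":0,"spin":0}]'
```

```text
t: 23.72
eef_pos: [0.5325, 0.2137, 0.0638]
tool_rot: [[0.095, 0.996, 0.002], [0.996, -0.095, 0.001], [0.001, 0.001, -1.0]]
wrist_force: [0.5, 0.2, 0.6]
width: 0.001
t: 24.72
eef_pos: [0.5304, 0.198, 0.0629]
tool_rot: [[0.094, 0.996, 0.0], [0.996, -0.094, 0.001], [0.001, 0.0, -1.0]]
wrist_force: [0.4, 1.2, -2.2]
width: 0.005
```

```bash
python3 -m creep '[{"tx":-3,"ty":0,"tz":0,"spin":0},{"tx":-7,"ty":0,"tz":0,"spin":0},{"tx":-11,"ty":0,"tz":0,"spin":0},{"tx":-15,"ty":0,"tz":0,"spin":0},{"tx":-19,"ty":0,"tz":0,"spin":0},{"tx":-23,"ty":0,"tz":0,"spin":0},{"tx":-27,"ty":0,"tz":0,"spin":0},{"tx":-31,"ty":0,"tz":0,"spin":0},{"tx":-35,"ty":0,"tz":0,"spin":0},{"tx":-39,"ty":0,"tz":0,"spin":0},{"tx":-43,"ty":0,"tz":0,"spin":0},{"tx":-46,"ty":0,"tz":0,"spin":0}]'
python3 -m creep '[{"tx":-3,"ty":0,"tz":0,"spin":0},{"tx":-7,"ty":0,"tz":0,"spin":0},{"tx":-11,"ty":0,"tz":0,"spin":0},{"tx":-15,"ty":0,"tz":0,"spin":0},{"tx":-19,"ty":0,"tz":0,"spin":0},{"tx":-23,"ty":0,"tz":0,"spin":0},{"tx":-27,"ty":0,"tz":0,"spin":0},{"tx":-30,"ty":0,"tz":0,"spin":0},{"tx":-33,"ty":0,"tz":0,"spin":0},{"tx":-35,"ty":0,"tz":0,"spin":0},{"tx":-37,"ty":0,"tz":0,"spin":0},{"tx":-38,"ty":0,"tz":0,"spin":0}]'
python3 - <<'E'
from h import *
im=capture("wrist"); s=sense(); print(s["eef_pos"]); cv2.imwrite("pics/w10.png",im)
E
```

```text
t: 26.22
eef_pos: [0.526, 0.1513, 0.0629]
tool_rot: [[0.095, 0.996, 0.0], [0.996, -0.095, -0.0], [-0.0, 0.0, -1.0]]
wrist_force: [1.0, 2.9, -2.5]
width: 0.003
t: 27.72
eef_pos: [0.5224, 0.1137, 0.0629]
tool_rot: [[0.095, 0.996, 0.0], [0.996, -0.095, -0.0], [-0.0, 0.0, -1.0]]
wrist_force: [1.8, 2.1, -0.8]
width: 0.007
[0.52243496 0.11354771 0.06290012]
```

```bash
python3 -m creep '[{"tx":-1.5,"ty":0,"tz":0,"spin":0},{"tx":-3,"ty":0,"tz":0,"spin":0},{"tx":-4.5,"ty":0,"tz":0,"spin":0},{"tx":-6,"ty":0,"tz":0,"spin":0},{"tx":-7.5,"ty":0,"tz":0,"spin":0},{"tx":-9,"ty":0,"tz":0,"spin":0},{"tx":-10.5,"ty":0,"tz":0,"spin":0},{"tx":-11.5,"ty":0,"tz":0,"spin":0},{"tx":-12.5,"ty":0,"tz":0,"spin":0},{"tx":-13.2,"ty":0,"tz":0,"spin":0},{"tx":-14,"ty":0,"tz":0,"spin":0},{"tx":-14,"ty":0,"tz":0,"spin":0}]'|grep -E "^t:|eef|force"
python3 -m creep '[{"tx":-0.5,"ty":0,"tz":0,"spin":0},{"tx":-1,"ty":0,"tz":0,"spin":0},{"tx":-1.5,"ty":0,"tz":0,"spin":0},{"tx":-2,"ty":0,"tz":0,"spin":0}]'|grep -E "^t:|eef|force"
```

```text
t: 29.28
eef_pos: [0.521, 0.0997, 0.0629]
wrist_force: [0.8, 1.9, 1.1]
t: 29.78
eef_pos: [0.5209, 0.0978, 0.0629]
wrist_force: [2.9, 2.3, 1.2]
```

```bash
python3 -m creep '[{"tx":-0.5,"ty":0,"tz":0,"spin":0},{"tx":-1,"ty":0,"tz":0,"spin":0},{"tx":-1.5,"ty":0,"tz":0,"spin":0},{"tx":-2,"ty":0,"tz":0,"spin":0}]'|grep -E "^t:|eef|force"
python3 -m creep '[{"tx":-0.4,"ty":0,"tz":0,"spin":0},{"tx":-0.8,"ty":0,"tz":0,"spin":0},{"tx":-1.2,"ty":0,"tz":0,"spin":0},{"tx":-1.5,"ty":0,"tz":0,"spin":0}]'|grep -E "^t:|eef|force"
```

```text
t: 30.28
eef_pos: [0.5206, 0.0958, 0.0629]
wrist_force: [1.6, 1.3, 1.9]
t: 30.78
eef_pos: [0.5205, 0.0944, 0.0629]
wrist_force: [1.3, 2.2, 1.6]
```

```bash
python3 -m creep '[{"tx":-0.4,"ty":0,"tz":0,"spin":0},{"tx":-0.8,"ty":0,"tz":0,"spin":0},{"tx":-1.2,"ty":0,"tz":0,"spin":0},{"tx":-1.5,"ty":0,"tz":0,"spin":0}]'|grep -E "^t:|eef|force"
python3 -m creep '[{"tx":-0.4,"ty":0,"tz":0,"spin":0},{"tx":-0.8,"ty":0,"tz":0,"spin":0},{"tx":-0.8,"ty":0,"tz":0,"spin":0}]'|grep -E "^t:|eef|force"
```

```text
t: 31.28
eef_pos: [0.5204, 0.0932, 0.0629]
wrist_force: [2.0, 3.4, 1.8]
t: 31.65
eef_pos: [0.5204, 0.0931, 0.0629]
wrist_force: [2.3, 5.0, -0.2]
```

```bash
python3 -m creep '[{"tx":-0.4,"ty":0,"tz":0,"spin":0},{"tx":-0.8,"ty":0,"tz":0,"spin":0},{"tx":-0.8,"ty":0,"tz":0,"spin":0}]'|grep -E "^t:|eef|force"
python3 -m creep '[{"tx":-0.6,"ty":0,"tz":0,"spin":0},{"tx":-0.6,"ty":0,"tz":0,"spin":0},{"tx":-0.6,"ty":0,"tz":0,"spin":0}]'|grep -E "^t:|eef|force"
python3 -m creep '[{"tx":2,"ty":0,"tz":0,"spin":0},{"tx":6,"ty":0,"tz":0,"spin":0},{"tx":10,"ty":0,"tz":0,"spin":0},{"tx":12,"ty":0,"tz":-20,"spin":0},{"tx":12,"ty":0,"tz":-60,"spin":0},{"tx":0,"ty":0,"tz":-110,"spin":0},{"tx":-30,"ty":0,"tz":-140,"spin":0},{"tx":-65,"ty":0,"tz":-150,"spin":0},{"tx":-90,"ty":0,"tz":-150,"spin":0},{"tx":-90,"ty":0,"tz":-150,"spin":0},{"tx":-90,"ty":0,"tz":-150,"spin":0}]' | grep -E "^t:|eef|force"
python3 - <<'E'
from h import *
im=capture("wrist"); s=sense();p=camera_params("wrist"); R=np.array(s["tool_rot"]); e=np.array(s["eef_pos"]); print(e)
cv2.imwrite("pics/w11.png",im); sd=capture("side")
a=cv2.resize(im[20:220,220:420],None,fx=2,fy=2,interpolation=2); b=cv2.resize(sd[200:300,240:340],(400,400),interpolation=2); o=np.hstack([a,b]); o=(255*(o/255.)**1.3).astype(np.uint8); cv2.imwrite("pics/w11c.png",o)
g=cv2.cvtColor(im,cv2.COLOR_BGR2GRAY).astype(float)
f=lambda u,v,z:(1e3*(R.T@(onz(p,u,v,z)-e))).round(1)
for u in (305,330): print("col",u,[(k,int(x),f(u,k,.053)[0],f(u,k,.033)[0]) for k,x in enumerate(np.diff(g[20:240,u]),20) if abs(x)>14])
E
```

```text
t: 32.02
eef_pos: [0.5204, 0.0931, 0.0629]
wrist_force: [2.0, 7.1, -0.6]
t: 32.4
eef_pos: [0.5204, 0.0931, 0.0629]
wrist_force: [2.2, 7.3, -2.4]
t: 33.78
eef_pos: [0.5113, 0.0021, 0.2126]
wrist_force: [-0.3, -0.3, -0.6]
[0.51145443 0.00247704 0.21264771]
col 305 [(97, -71, np.float64(81.3), np.float64(81.4)), (98, -75, np.float64(80.4), np.float64(80.5)), (100, 19, np.float64(78.7), np.float64(78.7)), (115, -15, np.float64(65.8), np.float64(64.9)), (116, -19, np.float64(64.9), np.float64(64.0)), (117, 26, np.float64(64.0), np.float64(63.1)), (118, 51, np.float64(63.1), np.float64(62.1)), (119, 79, np.float64(62.3), np.float64(61.2)), (120, 27, np.float64(61.4), np.float64(60.3)), (170, -26, np.float64(15.5), np.float64(11.5)), (171, -115, np.float64(14.5), np.float64(10.5)), (172, -50, np.float64(13.5), np.float64(9.5)), (190, -16, np.float64(-4.0), np.float64(-9.2))]
col 330 [(96, -24, np.float64(82.2), np.float64(82.3)), (97, -90, np.float64(81.3), np.float64(81.4)), (98, -50, np.float64(80.5), np.float64(80.5)), (99, 15, np.float64(79.6), np.float64(79.6)), (100, 16, np.float64(78.7), np.float64(78.7)), (115, -15, np.float64(65.8), np.float64(64.9)), (117, 37, np.float64(64.0), np.float64(63.1)), (118, 44, np.float64(63.2), np.float64(62.2)), (119, 73, np.float64(62.3), np.float64(61.2)), (120, 33, np.float64(61.4), np.float64(60.3)), (170, -36, np.float64(15.5), np.float64(11.5)), (171, -112, np.float64(14.5), np.float64(10.5)), (172, -38, np.float64(13.6), np.float64(9.5)), (189, -16, np.float64(-3.0), np.float64(-8.1)), (190, -16, np.float64(-4.0), np.float64(-9.2))]
```

View pics/w11c.png

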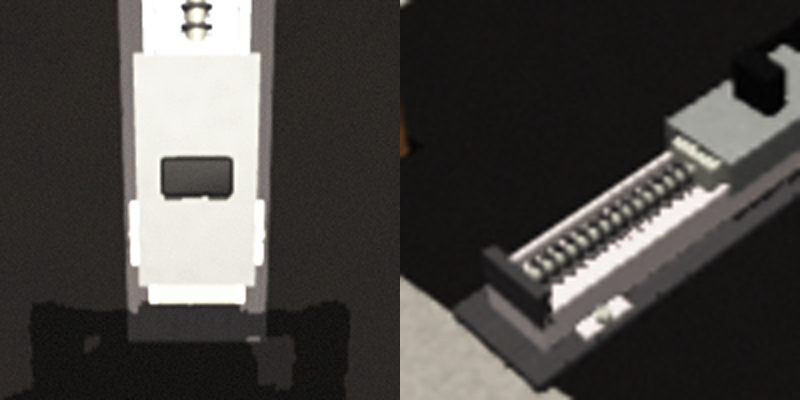

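The left crop shows the cover shut: its front edge at row ~162 is 12 mm behind the nose wall's outer edge at row 171, which is the wall thickness. The right crop shows the spring and the closed cover. The arm is clear, so I'm handing in.

```bash
python3 -c "
from bench import *
print(sense()['t'],sense()['wrist_force']); print(job_done())"
```

```text
33.875 [0.58517087 0.17300265 0.07080482]
the job is handed in; nothing more can be done
None
```

The full-length strip is loaded in the magazine and the cover rail is shut over it. I handed the job in at 33.9 s with the arm clear and the wrist force near zero.

- **Loading:** I gripped the strip by its top 11 mm and used it to push the follower back to its rigid stop, which it met where the 27 mm travel predicted, at 8 N. I backed off about 1 mm and lowered the strip to the floor, felt at tool height 35 mm. The highest reading there was about 12 N down. I eased off before letting go.
- **Cover:** I pushed the grip block from behind with the fingers shut until it stopped. The position stalled at y = 0.0931 m while the force rose to about 7 N.
- **Last checks:**
  - Before the cover was shut, the picture showed the strip flat between the walls with the follower right behind it. Its front edge was in shadow, so that it touches the nose wall is inferred from the edge positions.
  - In the last picture the cover's front edge sits about 12 mm behind the nose wall's outer face. That is the wall's thickness, so the cover is fully shut.
- **Disagreement:** the wrist camera's sideways readings drifted with distance, by about 1–2 mm, so I lined the strip up by comparing it with the channel walls in the same picture.
- **Not checked:** I never went near the stub or the other things, but I took no separate final picture of them.

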